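# Load the orange filter cassette into the filter changer

### The arm

A 6-joint arm with a two-finger parallel gripper is mounted at the origin on the work surface. World frame = base frame: x ahead of the robot, y to its left, z up, the work surface at z = 0. Lengths are in m, angles in degrees, forces in N, time in s.
With the tool pointing down it reaches from about 0.375 to 0.9 m from the base axis. Payload 3.1 kg.
Tool frame: the origin (TCP) lies at the very end of the fingers, on their centre line; the grasp point (between the pads) lies 19 mm behind it; z points along the fingers, y is the direction in which the jaws open and shut (so a half turn about z gives the same grasp; the last joint's range is limited). The gripper opens to 87 mm and grips with 3 to 60 N. Pads are 19 mm wide; open, the fingers measure 117 mm over their backs; the gripper's body (75 mm by 190 mm) begins 51 mm behind the grasp point.
Start: joints at [-85.686, 30.224, 82.088, -0, 67.689, -10.227], TCP at [0.157, -0.605, 0.223] pointing down, gripper open.
Joint ranges: [-176.69, 176.69], [-43.24, 126.21], [12.49, 139.97], [-82, 262], [0, 151.66], [-163.58, 163.58]. Speed limits (degrees/s): [159.86, 159.86, 180, 180, 180, 180].

### API

Orientations are given as [roll, pitch, yaw] about the fixed x, y, z axes, in that order (R = Rz(yaw) Ry(pitch) Rx(roll)).
In Python, from workcell import bot gives the robot as it stands. The module is installed in compiled form; this text tells all that it offers. Calls block until the motion is done:
- bot.goto(position, orientation): joint-space move of the TCP to a pose.
- bot.move_linear(position, frame=None, v=0.15): straight line of the TCP; frame=None keeps the orientation; v is the mean speed in m/s.
- bot.goto_joints(angles): joint-space move.
- bot.grip(opening, effort=None): opening from 0.0 (shut) to 1.0 (fully open); effort is the grip in N (None keeps the last); returns when the fingers have stopped.
- bot.sleep(seconds).
- bot.solve_ik(position, orientation): joint angles nearest the present ones, or None.
- bot.state(): the state.
- bot.camera(name): name is "side" or "top" or "wrist"; returns (picture, depth): 400x640x3 uint8, red, green, blue; 400x640 float32, m along the optical axis (not along the pixel's ray), 0 where there is no reading.
- bot.get_calibration(name): a dict with "fovy" (degrees; the focal length in pixels is half the picture's height over the tangent of half this angle, whatever the lens; pixels are square), "cx", "cy" (the principal point, pixels), "D" ([k1, k2, p1, p2, k3] as OpenCV has them; the pictures are not rectified), "R" (3x3) and "t" (3): a world point X has camera coordinates R X + t. Camera axes: x right, y down, z forward; pixel columns grow to the right and rows downward; lengths in m; the calibration is good to about 2 mm. A picture is of the moment at which its call begins: read the wrist's pose just before it. get_calibration takes no time and is no camera call; for the wrist camera it gives the pose at the moment of the call.
A pose or a line that the arm cannot do raises bot.Unreachable and nothing moves.
- bot.sign_off(): hands the job in, once; it reports no verdict.
Trained networks look in the newest picture that a camera, given by its name, has taken for a name from the list of things; names that differ only in an ending like _2 or _b are one class to them, and where a whole thing is asked for, a point or a joint stands for the part that bears it (a point fixed in the world has none). Each returns a list of dicts, best first, with "score" (0 to 1); they miss things now and then, are a little off and sometimes report something else, mostly with a low value. They report only what shows in the picture. A call takes as long as a camera call. They do not tell look-alikes from the thing itself.
- bot.look_for(query, camera): "at" ([column, row] in pixels, amid what is visible of it).
- bot.spot_point(query, camera): "at" ([column, row] in pixels: a listed point, or the origin of a listed thing).
The state is a dict: "clock": time; "q": joint angles; "qd": joint speeds; "joint_efforts": joint torques, N m; "tool_pos": TCP position; "eef_rot": TCP orientation; "wrist_force": force on the tool from outside, world axes, zero at the start; "ft_torque": the same for the moment, N m; "finger_gap": opening from 0.0 (shut) to 1.0 (fully open).
Only numpy, scipy, OpenCV 4.12 (cv2) and the standard library are available. Lean on these libraries where they do the work, as an engineer would, in place of code of your own. Each camera call takes 0.05 s, during which the arm holds its last target. There are 200 camera calls.

### The job

Take the orange filter cassette from the tray, fit it into the pocket of the filter changer with its lug in the key slot, easing it about gently (never forcing it) until it drops fully home, flush and flat; then let go and push the red-tabbed retainer slide all the way over its edge. Leave the other cassettes and everything else on the desk alone.

Things in the scene. Friction and masses are not known exactly. Their poses are not given: they have to be found in the camera images.
- cassette_orange: Orange filter cassette, loose, 50 to 100 g: a black plate 56 (x) x 36 (y) x 10 mm with a key lug in the middle of its +x end (8 mm long in x, 12 mm wide, 10 mm high, white dot on top) and an upright orange grip fin on the plate's centre (22 mm in x, 12 mm thick in y, from 10 to 36 mm above the underside). Origin: centre of the plate's underside; x towards the lug, z up.
- cassette_green: Green cassette, same shape; stays in the tray.
- cassette_blue: Blue cassette, same shape; stays in the tray.
- tray: Fixed grey tray 100 (x) x 216 (y) x 14 mm with three compartments side by side along y, 70 mm apart; walls 4 mm thick and 14 mm high; its floor is 4 mm above the desk. Each compartment holds one cassette, which one varies. Origin: centre of its underside.
- changer: Filter changer, white, fixed to the desk: base 168 (x, from -102 to +66 mm) x 124 (y) mm, frame top 24 mm above the desk. In it sits a bare-metal carriage (84 x 58 mm, top face 26 mm above the desk) with the open keyed pocket, see point pocket. Origin: on the desk below the nominal pocket centre; +x points from the retainer to the key slot, z up.
- pocket (a point): Nominal pocket centre, at the carriage's top face. Pocket 58.4 x 38.4 mm, 10 mm deep (a cassette that is home is flush), key slot 14.4 wide, 8 mm long in its +x end: 1.2 mm play all round. The carriage stands firm where it was last left: the true centre is up to 3.5 mm off in x and in y, and turned up to 0.04 rad from the changer's axes; not reported, find it by feel or sight.
- retainer (a joint): Retainer slide on the changer's -x side: a steel strip 30 mm wide, 4 mm thick, underside 2 mm above the carriage top. In m: 0 fully open, 0.022 fully closed (hard stop); moves along the changer's +x, needs about 2 N, stays where left. Its leading edge is 40 mm (open) or 18 mm (closed) on the -x side of the nominal pocket centre. It cannot pass a cassette that stands proud.
- retainer_tab (a point): Centre of the top of the retainer's upright red tab, 60 mm above the desk: the tab is 10 mm thick (changer x), 30 mm wide (y), standing 28 mm above the strip. Moves with the slide.
- oil_bottle: Small amber bottle, 28 mm diameter, 62 mm high, standing loose near the work. Leave alone. Origin: underside.
- specimen_pot: Orange specimen pot with red lid, 90 mm diameter, 118 mm high. Leave alone. Origin: underside.
- spectacle_case: Dark red spectacle case 65 x 160 x 36 mm. Leave alone. Origin: underside.
- phone: Black phone 72 x 148 x 8 mm. Leave alone. Origin: underside.
- slide_box: Blue box for glass slides 85 x 95 x 30 mm. Leave alone. Origin: underside.
There are look-alikes about, which are no part of the job. What is shaped like the cassette_orange but pink is not meant. Of the things that look like the changer, take the one that is farthest to the robot's right at the start.

How it is judged (in metres and radians):
On the way:
1. the orange cassette is fully home in the pocket, flat, with the retainer still open (z of cassette_orange in the frame of changer below 0.0185 m and horizontal distance between cassette_orange and pocket below 0.008 m and angle between cassette_orange's own z axis and vertical below 0.06 rad and value of joint retainer below 0.01 m), for 0.2 s.
At the end, for the whole second after the job is handed in: The orange cassette lies in the changer's pocket, its underside less than 18.5 mm above the desk (home is 16 mm), within 8 mm of the nominal pocket centre, tilted less than 0.06 rad, lined up with the changer's x within 0.15 rad and at rest; the retainer stands beyond 0.018 m of its 0.022 m (z of cassette_orange in the frame of changer below 0.0185 m and horizontal distance between cassette_orange and pocket below 0.008 m and angle between cassette_orange's own z axis and vertical below 0.06 rad and angle between the x axis of cassette_orange and the x axis of changer, either way round below 0.15 rad and linear speed of cassette_orange below 0.01 m/s and value of joint retainer above 0.018 m); the robot touches nothing.
It fails at once if the orange cassette is forced against the changer with more than 30 N (contact force between cassette_orange and changer above 30 N).
It fails at once if another cassette or a thing on the desk is shifted by more than 15 mm (distance of any of cassette_green, cassette_blue, oil_bottle, specimen_pot, spectacle_case, phone, slide_box from where it was at the start of the episode above 0.015 m).
It also fails if it takes over 72 s, if anything falls off the work surface, if the arm or the gripper's body presses on something with over 40 N, if the wrist force passes 120 N, or if a joint passes its speed limit or range.

## Working session

There is one attempt and no reset: what is moved stays moved. The work goes in short steps, each a Python script; the robot and the scene stay as the last script left them, time stands still between calls to the robot, and variables do not carry over. Pictures are saved under pics/ and viewed, about 8 in all and at most 12, crops included, and the job is handed in when it is done.

```bash
mkdir -p pics; cat > h.py <<'E'
import numpy as np, cv2
from workcell import bot
def K(c):
    f=200/np.tan(np.radians(c["fovy"])/2); return np.array([[f,0,c["cx"]],[0,f,c["cy"]],[0,0,1.]])
def onplane(c,uv,z):
    n=cv2.undistortPoints(np.array([[uv]],float),K(c),np.array(c["D"],float))[0,0]
    R=np.array(c["R"]);t=np.array(c["t"]); o=-R.T@t; d=R.T@np.array([n[0],n[1],1]); return o+d*(z-o[2])/d[2]
def px(c,X):
    return cv2.projectPoints(np.array(X,float).reshape(-1,3),cv2.Rodrigues(np.array(c["R"]))[0],np.array(c["t"],float),K(c),np.array(c["D"],float))[0][:,0]
def save(p,n): cv2.imwrite("pics/"+n,cv2.cvtColor(p,cv2.COLOR_RGB2BGR))
E
python3 - <<'E'
from h import *
s=bot.state();print(s["clock"],s["tool_pos"],s["eef_rot"],s["finger_gap"])
for cam in ["top","side"]:
    p,d=bot.camera(cam);save(p,cam+"0.png");c=bot.get_calibration(cam)
    print(cam,c["fovy"],-np.array(c["R"]).T@np.array(c["t"]))
    for q,z in [("cassette_orange",.004),("changer",0),("tray",0),("pocket",.026),("retainer_tab",.06),("cassette_green",.004),("cassette_blue",.004),("oil_bottle",0)]:
        for r in bot.spot_point(q,cam): print(q,round(r["score"],2),np.round(r["at"]),onplane(c,r["at"],z).round(3))
E
```

```text
0.0 [ 0.1568999  -0.60422298  0.22156719] [-1.79877196e+02 -2.14679629e-02  1.45430363e+01] 1.0016640237255445
top 56.890178616344265 [ 0.50247029 -0.00171489  1.33023254]
cassette_orange 0.74 [279. 243.] [0.389 0.157 0.004]
cassette_orange 0.67 [272. 209.] [0.509 0.185 0.004]
cassette_orange 0.66 [304. 205.] [0.526 0.068 0.004]
changer 0.94 [372. 183.] [ 0.612 -0.175  0.   ]
tray 0.83 [253. 202.] [0.532 0.256 0.   ]
pocket 0.89 [327. 246.] [ 0.383 -0.015  0.026]
pocket 0.59 [376. 184.] [ 0.607 -0.185  0.026]
pocket 0.48 [250. 203.] [0.528 0.262 0.026]
retainer_tab 0.7 [368. 205.] [ 0.53  -0.153  0.06 ]
retainer_tab 0.67 [329. 270.] [ 0.306 -0.025  0.06 ]
cassette_green 0.43 [255. 202.] [0.534 0.246 0.004]
cassette_blue 0.43 [235. 209.] [0.506 0.318 0.004]
oil_bottle 0.54 [325. 145.] [ 0.746 -0.     0.   ]
side 45.29970855665694 [0.04430986 0.93210896 0.8852174 ]
cassette_orange 0.65 [364. 276.] [0.388 0.169 0.004]
cassette_orange 0.57 [321. 263.] [0.507 0.182 0.004]
cassette_orange 0.5 [341. 236.] [0.512 0.067 0.004]
changer 0.96 [395. 236.] [ 0.384 -0.012  0.   ]
changer 0.41 [384. 145.] [ 0.619 -0.442  0.   ]
tray 0.84 [305. 281.] [0.511 0.254 0.   ]
pocket 0.89 [350. 179.] [ 0.604 -0.161  0.026]
pocket 0.6 [396. 228.] [ 0.387 -0.018  0.026]
pocket 0.6 [290. 295.] [0.504 0.327 0.026]
retainer_tab 0.5 [426. 228.] [ 0.302 -0.019  0.06 ]
retainer_tab 0.49 [374. 176.] [ 0.526 -0.167  0.06 ]
cassette_green 0.83 [303. 278.] [0.519 0.249 0.004]
cassette_green 0.73 [321. 262.] [0.509 0.18  0.004]
cassette_green 0.51 [287. 299.] [0.515 0.325 0.004]
cassette_blue 0.6 [286. 297.] [0.52  0.322 0.004]
oil_bottle 0.48 [285. 200.] [0.739 0.005 0.   ]
```

View pics/top0.png

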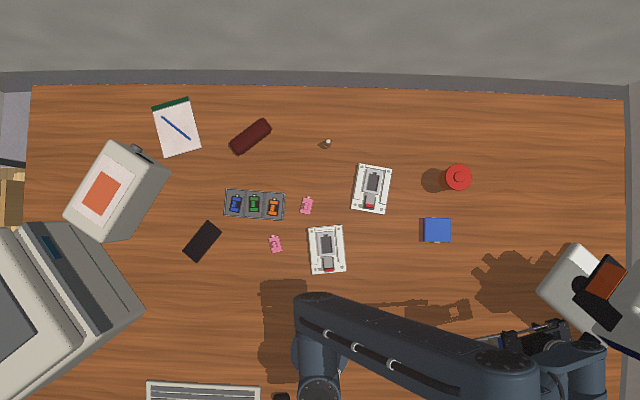

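View pics/side0.png

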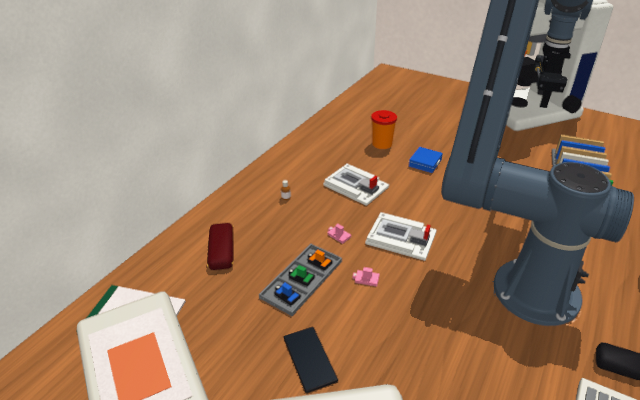

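The top picture shows the tray at about (253,203), with the orange cassette in its right-hand compartment (273,207). The right-hand changer is at (372,188), with its key slot pointing up and away. The pink look-alikes are at (306,205) and (275,243), and the other changer is at (327,250). The side view agrees. Next I'll look from near with the wrist camera.

```bash
python3 - <<'E'
from h import *
def look(n,qs):
    c=bot.get_calibration("wrist");p,d=bot.camera("wrist");save(p,n+".png");np.savez(n,p=p,d=d,c=np.array(c,dtype=object))
    print(n,bot.state()["clock"],-np.array(c["R"]).T@np.array(c["t"]),c["fovy"],np.array(c["R"]).round(2).tolist())
    for q,z in qs:
        for r in bot.spot_point(q,"wrist"): print(q,round(r["score"],2),np.round(r["at"]),onplane(c,r["at"],z).round(4))
bot.goto([0.57,-0.17,0.28],[180,0,-8]);look("w1",[("changer",0),("pocket",.026),("retainer_tab",.06)])
bot.goto([0.47,0.185,0.28],[180,0,-8]);look("w2",[("cassette_orange",.004),("tray",0)])
a=cv2.imread("pics/w1.png");b=cv2.imread("pics/w2.png");cv2.imwrite("pics/w12.png",cv2.resize(np.vstack([a,b]),(480,600)))
E
```

```text
w1 3.1083 [ 0.64957547 -0.1823034   0.4423738 ] 65.94539713481332 [[-0.14, -0.99, 0.0], [-0.95, 0.14, 0.29], [-0.29, 0.04, -0.96]]
changer 0.9 [318. 138.] [ 0.6068 -0.1714  0.    ]
changer 0.72 [ 10. 238.] [0.5213 0.3237 0.    ]
changer 0.66 [243. 281.] [ 0.3957 -0.0172  0.    ]
pocket 0.89 [234. 296.] [ 0.3863 -0.0081  0.026 ]
pocket 0.79 [317. 135.] [ 0.6122 -0.1714  0.026 ]
pocket 0.65 [479. 220.] [ 0.4598 -0.3858  0.026 ]
retainer_tab 0.96 [250. 357.] [ 0.2987 -0.0218  0.06  ]
retainer_tab 0.82 [319. 203.] [ 0.5288 -0.1622  0.06  ]
w2 4.6917 [0.55046871 0.17289167 0.44268705] 65.94539713481332 [[-0.14, -0.99, -0.0], [-0.95, 0.14, 0.29], [-0.29, 0.04, -0.96]]
cassette_orange 0.95 [402. 115.] [0.5224 0.0644 0.004 ]
cassette_orange 0.94 [340. 218.] [0.3844 0.1668 0.004 ]
cassette_orange 0.92 [316. 136.] [0.5104 0.1848 0.004 ]
tray 0.69 [270. 134.] [0.5232 0.2493 0.    ]
```

View pics/w12.png

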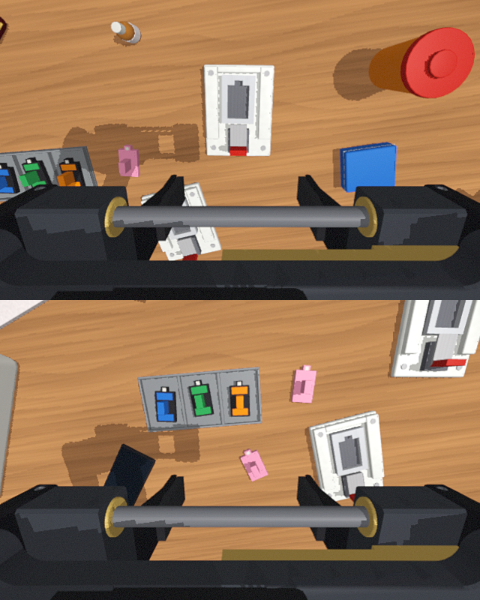

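The two halves show the right-hand changer (its pocket pointing straight ahead, key slot on top, red tab below) and the tray with blue, green and orange cassettes from left to right, their white lug dots pointing to +x. I'll take closer views of both, using depth.

```bash
cat >> h.py <<'E'
def cloud(p,d,c):
    v,u=np.mgrid[:400,:640]
    n=cv2.undistortPoints(np.stack([u,v],-1).reshape(-1,1,2).astype(float),K(c),np.array(c["D"],float))[:,0]
    P=np.c_[n,np.ones(len(n))]*d.reshape(-1,1)
    return ((P-np.array(c["t"]))@np.array(c["R"])).reshape(400,640,3)
def snap(n):
    c=bot.get_calibration("wrist");p,d=bot.camera("wrist");save(p,n+".png");np.savez(n,p=p,d=d,c=np.array(c,dtype=object));return p,d,c,cloud(p,d,c)
E
python3 - <<'E'
from h import *
bot.goto([0.595,-0.17,0.16],[180,0,-8]);p,d,c,W=snap("w3")
for q,z in [("changer",0),("pocket",.026),("retainer_tab",.06)]:
    for r in bot.spot_point(q,"wrist")[:2]: print(q,round(r["score"],2),np.round(r["at"]),onplane(c,r["at"],z).round(4))
# frame top rect
h=cv2.cvtColor(p,cv2.COLOR_RGB2HSV)
near=np.hypot(W[...,0]-.61,W[...,1]+.17)<.14
z=W[...,2]; print("hist",np.histogram(z[near],bins=np.arange(-.004,.07,.003)))
m=near&(z>.014)&(z<.03)
print("frame rect",cv2.minAreaRect((W[m][:,:2]*1000).astype(np.float32)))
cr=p[40:240,200:440];save(cv2.resize(cr,None,fx=3,fy=3,interpolation=cv2.INTER_CUBIC),"w3c.png")
bot.goto([0.49,0.185,0.16],[180,0,0]);p,d,c,W=snap("w4")
h=cv2.cvtColor(p,cv2.COLOR_RGB2HSV);m=(h[...,0]>5)&(h[...,0]<20)&(h[...,1]>190)&(h[...,2]>120)&(np.hypot(W[...,0]-.51,W[...,1]-.185)<.04)
print("orange",m.sum(),W[m][:,2].min(),np.percentile(W[m][:,2],[50,90,100]))
zt=np.percentile(W[m][:,2],95);mt=m&(W[...,2]>zt-.004);print(mt.sum(),W[mt].mean(0),cv2.minAreaRect((W[mt][:,:2]*1000).astype(np.float32)))
for r in bot.spot_point("cassette_orange","wrist")[:2]: print(round(r["score"],2),np.round(r["at"]),onplane(c,r["at"],.004).round(4))
print(bot.state()["clock"])
E
```

```text
changer 0.96 [224. 353.] [ 0.3888 -0.0138  0.    ]
changer 0.74 [322. 172.] [ 0.6074 -0.1719  0.    ]
pocket 0.71 [322. 178.] [ 0.6071 -0.1711  0.026 ]
retainer_tab 0.73 [322. 268.] [ 0.5274 -0.16    0.06  ]
hist (array([  790, 33117,   749,     1,   251,  4311,  1911,   743,   424,
        6968,  2234,   194,   956,    40,    38,    37,    43,    43,
          41,    51,    46,   302,     8,     0]), array([-0.004, -0.001,  0.002,  0.005,  0.008,  0.011,  0.014,  0.017,
        0.02 ,  0.023,  0.026,  0.029,  0.032,  0.035,  0.038,  0.041,
        0.044,  0.047,  0.05 ,  0.053,  0.056,  0.059,  0.062,  0.065,
        0.068]))
frame rect ((590.9163208007812, -169.29913330078125), (118.19815826416016, 161.75721740722656), 81.20653533935547)
orange 978 0.012415924199980305 [0.01543445 0.04075142 0.04249849]
304 [0.51355367 0.18038329 0.04036883] ((513.2722778320312, 180.3993682861328), (11.976086616516113, 21.920654296875), 83.65150451660156)
0.85 [435. 153.] [0.5238 0.0666 0.004 ]
0.84 [332. 274.] [0.3838 0.1718 0.004 ]
7.9417
```

View pics/w3c.png

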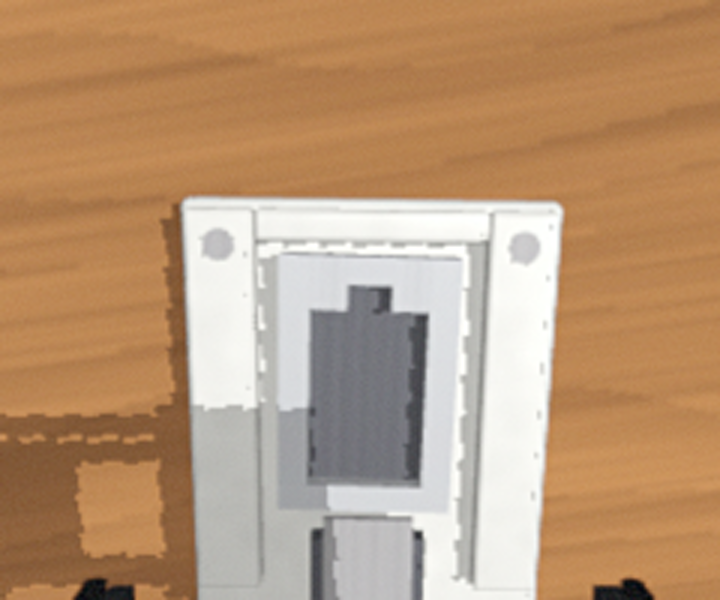

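View pics/w4.png

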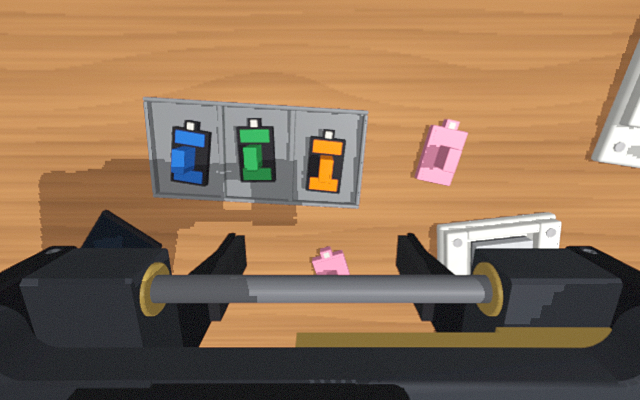

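The changer crop shows the carriage turned a little in its frame. The pocket's rim corners are at crop pixels (309,311), (428,315), (420,487) and (309,483). The tray view shows orange at (326,162). I'll compute the pocket pose and grasp the cassette.

```bash
cat > pk.py <<'E'
from h import *
D=np.load("w3.npz",allow_pickle=True);c=D["c"].item()
f=lambda L:np.array([onplane(c,(x/3+200-.33,y/3+40-.33),.026)[:2]*1000 for x,y in L])
def rep(n,A):  # TL TR BR BL
    ax=lambda v:np.degrees(np.arctan2(v[1],v[0]))
    print(n,"c",A.mean(0).round(1),"x-edges",ax(A[0]-A[3]).round(1),ax(A[1]-A[2]).round(1),"y-edges",(ax(A[0]-A[1])-90).round(1),(ax(A[3]-A[2])-90).round(1),"len",[np.linalg.norm(A[i]-A[i-1]).round(1) for i in range(4)])
rep("carr",f([(278,254),(462,259),(447,512),(277,508)]))
rep("pock",f([(309,311),(428,315),(420,487),(309,483)]))
s=f([(348,286),(391,288)]);print("slot end",s.round(1),s.mean(0).round(1))
rep("frame",f([(183,199),(562,204),(536,598),(197,598)]))
E
python3 pk.py; python3 - <<'E'
from h import *
g=np.array([.5133,.1804]);yaw=-6.35
bot.grip(0.36,20)
bot.goto([*g,.09],[180,0,yaw]);bot.move_linear([*g,.0175],v=.1)
s=bot.state();print(s["clock"],s["tool_pos"],s["wrist_force"])
bot.grip(0,20);s=bot.state();print(s["finger_gap"]*87,s["wrist_force"])
bot.move_linear([*g,.12],v=.15);s=bot.state();print(s["clock"],s["finger_gap"]*87,s["wrist_force"],s["tool_pos"])
p,d,c,W=snap("w5")
save(cv2.resize(p[150:350,200:440],None,fx=3,fy=3),"w5c.png")
E
```

```text
carr c [ 615.5 -172.3] x-edges -9.8 -9.7 y-edges -9.6 -9.5 len [np.float64(83.8), np.float64(57.6), np.float64(83.7), np.float64(57.7)]
pock c [ 611.2 -171.9] x-edges -9.0 -9.6 y-edges -9.9 -10.2 len [np.float64(57.3), np.float64(37.9), np.float64(57.4), np.float64(37.4)]
slot end [[ 648.8 -171.3]
 [ 646.3 -184.7]] [ 647.6 -178. ]
frame c [ 607.4 -172.3] x-edges -9.2 -8.4 y-edges -8.8 -8.0 len [np.float64(133.5), np.float64(116.5), np.float64(131.9), np.float64(118.4)]
10.35 [0.51377652 0.18050296 0.01809311] [ 0.19162377 -0.64443079  0.99363471]
11.993556384399604 [-0.97876379 -0.76200498  2.35566753]
11.675 11.956229426397268 [-0.77117867 -0.00374325 -0.37381021] [0.51249382 0.18030426 0.1192992 ]
```

View pics/w5c.png

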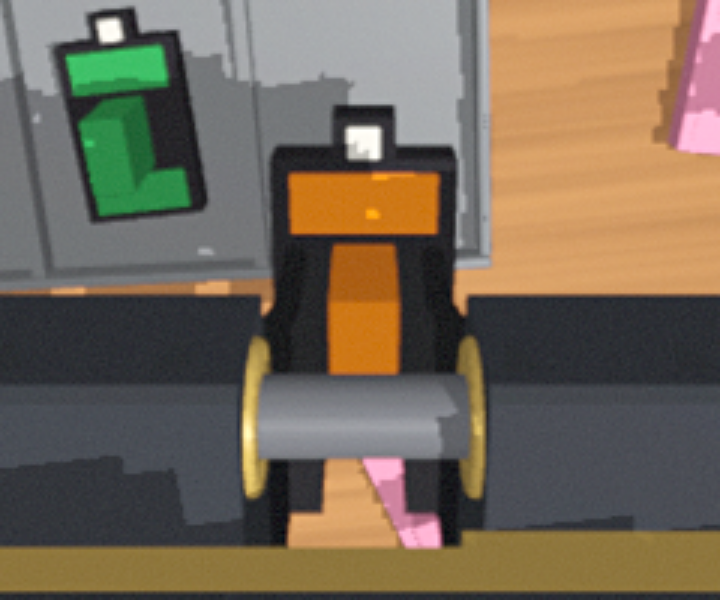

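The gripper holds the cassette by its fin (12 mm gap, as expected) and its lug points forward at (364,107) in the crop. I'll measure the hold offset with the same camera, then go above the pocket.

```bash
python3 - <<'E'
from h import *
c=np.load("w5.npz",allow_pickle=True)["c"].item()
f=lambda x,y:onplane(c,(x/3+200-.33,y/3+150-.33),.12-.0035)[:2]*1000
lug=[f(333,107),f(395,107)];sh=[f(274,149),f(456,149)]
a=np.radians(-6.35);R=np.array([[np.cos(a),-np.sin(a)],[np.sin(a),np.cos(a)]])
loc=lambda P:(np.array(P)-[513.3,180.4])@R
print("lug end (exp x 36)",loc(lug).round(1),"front (exp 28)",loc(sh).round(1))
from collections import deque
pc=np.array([.6112,-.1718])
bot.goto([.56,0.0,.14],[180,0,-8]);bot.goto([*pc,.075],[180,0,-9.6])
for i in range(4):
    s=bot.state();print(s["clock"],s["tool_pos"].round(5),s["eef_rot"].round(2),s["wrist_force"].round(2));bot.sleep(.05)
p,d,c,W=snap("w6");save(cv2.resize(p[130:330,200:440],None,fx=3,fy=3),"w6c.png")
E
```

```text
lug end (exp x 36) [[37.4  5.3]
 [37.4 -6.1]] front (exp 28) [[ 29.3  16.5]
 [ 29.2 -17.5]]
13.2833 [ 0.61052 -0.16953  0.07487] [-1.7992e+02  1.1000e-01 -9.5300e+00] [-0.22 -0.09 -0.78]
13.3333 [ 0.6107  -0.1692   0.07532] [-1.7994e+02  7.0000e-02 -9.4800e+00] [ 0.07 -0.26  0.66]
13.3833 [ 0.61095 -0.16916  0.07565] [-1.7996e+02  3.0000e-02 -9.4500e+00] [ 0.46  0.09 -1.36]
13.4333 [ 0.61112 -0.16935  0.07582] [-179.98   -0.     -9.44] [ 0.4  -0.05 -0.33]
```

View pics/w6c.png

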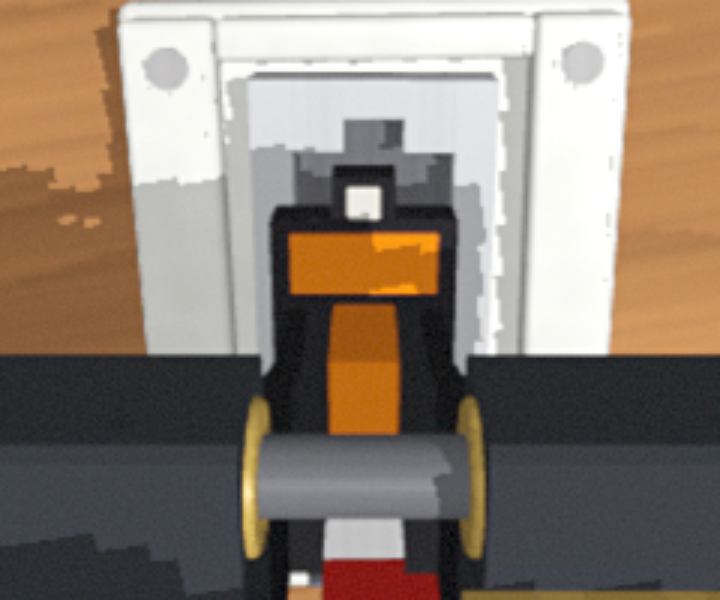

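In the crop, the lug end is at (364,167) and the slot end is at (374,121), with the slot sides at 344 and 404. I'll work out their relative offset and check whether the arm has settled.

```bash
python3 - <<'E'
from h import *
D=np.load("w6.npz",allow_pickle=True);c=D["c"].item()
f=lambda x,y,z:onplane(c,(x/3+200-.33,y/3+130-.33),z)[:2]*1000
a=np.radians(-9.6);R=np.array([[np.cos(a),-np.sin(a)],[np.sin(a),np.cos(a)]])
o=np.array([611.2,-171.8]);L=lambda P:((np.array(P)-o)@R).round(1)
print("lug end",L([f(333,167,.072),f(394,167,.072)]),"plate front",L([f(274,208,.072),f(456,208,.072)]))
print("slot end",L([f(344,121,.026),f(404,121,.026)]),"pocket front",L([f(294,153,.026),f(453,153,.026)]),"carr front",L([f(249,78,.026),f(496,78,.026)]))
# depth-based height of plate top
W=cloud(D["p"],D["d"],c);print("plate z",W[130+215//3,200+300//3,2],"carr z",W[130+100//3,200+300//3,2])
for i in range(6):
    s=bot.state();print(round(s["clock"],2),s["tool_pos"].round(5),s["eef_rot"].round(2),s["wrist_force"].round(2));bot.sleep(.15)
print(bot.get_calibration("wrist")["t"],c["t"])
E
```

```text
lug end [[37.6  7.8]
 [37.6 -3.5]] plate front [[ 29.6  19. ]
 [ 29.6 -15.2]]
slot end [[36.9  6.8]
 [36.9 -7.2]] pocket front [[ 29.2  18.6]
 [ 29.2 -18.9]] carr front [[ 46.9  28.6]
 [ 46.9 -28.3]]
plate z 0.06989114954611614 carr z 0.025476169400720224
13.53 [ 0.61136 -0.17002  0.07587] [ 1.80e+02 -4.00e-02 -9.47e+00] [ 0.44  0.18 -1.29]
13.68 [ 0.61136 -0.17099  0.07552] [ 1.7999e+02 -3.0000e-02 -9.5300e+00] [-0.59 -0.49 -0.54]
13.83 [ 0.61127 -0.17157  0.07518] [ 1.80e+02 -1.00e-02 -9.58e+00] [ 0.93  0.22 -0.67]
13.98 [ 0.61119 -0.17186  0.075  ] [180.    -0.    -9.61] [-0.91 -1.08 -0.85]
14.13 [ 0.61114 -0.17192  0.07493] [-1.80e+02  1.00e-02 -9.61e+00] [ 0.76 -0.13 -0.04]
14.28 [ 0.61118 -0.17188  0.07496] [-180.      0.     -9.61] [ 0.34 -0.41 -0.43]
[-0.06616495  0.61158516  0.43508906] [-0.06569025  0.61100445  0.43556123]
```

The arm settles slowly but does reach its target. After settling, the y error is about 0 and x is about 0.7 mm short (the dark edge is the lug's lower front edge), so both are within the play. I'll descend under force guard.

```bash
cat >> h.py <<'E'
A=np.radians(-9.6);U=np.array([np.cos(A),np.sin(A)]);V=np.array([-U[1],U[0]]);PC=np.array([.6112,-.1718])
def at(x,y,z,yaw=-9.6,v=.03): # local mm
    bot.move_linear([*(PC+x*1e-3*U+y*1e-3*V),z],frame=[180,0,yaw],v=v)
def rd(t=.15,n=5):
    F=[];
    for i in range(n): bot.sleep(t/n);s=bot.state();F.append(s["wrist_force"])
    F=np.mean(F,0);T=s["tool_pos"];l=(T[:2]-PC)*1e3
    print(round(s["clock"],2),"loc",(l@U).round(2),(l@V).round(2),"z",(T[2]*1e3).round(2),"yaw",s["eef_rot"][2].round(2),"F xyz local",(F[:2]@U).round(1),(F[:2]@V).round(1),F[2].round(1),"M",s["ft_torque"].round(2));return F,T
E
python3 - <<'E'
from h import *
at(.4,0,.043,v=.08);bot.sleep(.5);rd()
for z in np.arange(.041,.0285,-.001):
    at(.4,0,z,v=.02);F,T=rd()
    if F[2]>5: break
print(z)
E
```

```text
15.65 loc 0.41 -0.0 z 43.07 yaw -9.6 F xyz local 0.2 -0.3 -1.2 M [ 0.05  0.01 -0.05]
16.07 loc 0.41 0.02 z 40.95 yaw -9.6 F xyz local 0.1 -0.2 -0.8 M [ 0.05  0.01 -0.01]
16.48 loc 0.43 0.01 z 40.03 yaw -9.6 F xyz local -0.2 -0.0 -1.0 M [-0.03  0.    0.02]
16.9 loc 0.39 0.01 z 39.01 yaw -9.6 F xyz local -0.2 0.1 -1.0 M [ 0.01 -0.01  0.04]
17.32 loc 0.4 -0.0 z 38.0 yaw -9.6 F xyz local 0.1 0.1 -1.1 M [ 0.01 -0.01 -0.06]
17.73 loc 0.38 0.01 z 36.98 yaw -9.6 F xyz local -0.3 0.0 -0.8 M [ 0.    0.03 -0.02]
18.15 loc 0.37 0.03 z 35.98 yaw -9.6 F xyz local 0.1 -0.2 -1.0 M [0.07 0.02 0.  ]
18.57 loc 0.39 0.02 z 34.97 yaw -9.6 F xyz local 0.3 0.1 -0.7 M [0.08 0.05 0.05]
18.98 loc 0.41 0.01 z 34.02 yaw -9.6 F xyz local -0.4 -0.2 -1.0 M [-0.03  0.03  0.05]
19.4 loc 0.41 -0.01 z 33.0 yaw -9.6 F xyz local -0.0 0.1 -0.6 M [ 0.05  0.03 -0.  ]
19.82 loc 0.41 0.01 z 32.0 yaw -9.6 F xyz local -0.1 -0.1 -1.0 M [ 0.01 -0.01  0.  ]
20.23 loc 0.4 -0.01 z 31.0 yaw -9.6 F xyz local -0.1 -0.1 -0.9 M [ 0.02  0.02 -0.02]
20.65 loc 0.35 0.01 z 29.97 yaw -9.6 F xyz local -0.2 0.3 -1.0 M [-0.    0.05  0.02]
21.07 loc 0.43 -0.01 z 29.87 yaw -9.6 F xyz local -1.7 0.2 5.4 M [0.15 0.35 0.01]
0.02899999999999999
```

It slid in without contact until it bottomed at z≈29.9 mm, which is the home height. I'll release, lift and check.

```bash
python3 - <<'E'
from h import *
at(.4,0,.0302,v=.02);rd()
bot.grip(.38);rd();at(.4,0,.06,v=.08);at(-20,0,.14,v=.15);bot.sleep(.6);F,T=rd()
p,d,c,W=snap("w7");save(cv2.resize(p[100:300,200:440],None,fx=3,fy=3),"w7c.png")
h=cv2.cvtColor(p,cv2.COLOR_RGB2HSV)
m=(h[...,0]>5)&(h[...,0]<20)&(h[...,1]>190)&(h[...,2]>120)&(np.hypot(W[...,0]-PC[0],W[...,1]-PC[1])<.05)
mt=m&(W[...,2]>.045)&(W[...,2]<.06);print("fin top",mt.sum(),W[mt].mean(0),cv2.minAreaRect((W[mt][:,:2]*1000).astype(np.float32)))
print("orange z pct",np.percentile(W[m][:,2],[5,50,95]))
r=((h[...,0]<4)|(h[...,0]>174))&(h[...,1]>150)&(np.hypot(W[...,0]-.527,W[...,1]+.16)<.05)
print("red",r.sum(),np.percentile(W[r][:,2],[5,50,95,99]));q=r&(W[...,2]>.055);print("tab top",q.sum(),W[q].mean(0),cv2.minAreaRect((W[q][:,:2]*1000).astype(np.float32)))
E
```

```text
21.48 loc 0.38 0.01 z 29.93 yaw -9.6 F xyz local -0.1 -0.1 -0.4 M [ 0.03  0.01 -0.  ]
22.34 loc 0.41 0.0 z 30.19 yaw -9.6 F xyz local -0.2 -0.1 0.3 M [ 0.06 -0.01 -0.  ]
24.33 loc -19.96 -0.0 z 140.05 yaw -9.6 F xyz local -0.3 0.2 -0.1 M [ 0.06  0.04 -0.  ]
fin top 377 [ 0.61213999 -0.17167884  0.05229462] ((611.635498046875, -171.58126831054688), (10.976143836975098, 21.7835693359375), 80.31730651855469)
orange z pct [0.02596211 0.02739179 0.05309199]
red 590 [0.03515393 0.05186335 0.06119523 0.06166117]
tab top 249 [ 0.5321018 -0.1609753  0.0594082] ((531.735595703125, -161.08921813964844), (28.69565200805664, 5.937355041503906), 78.64349365234375)
```

View pics/w7c.png

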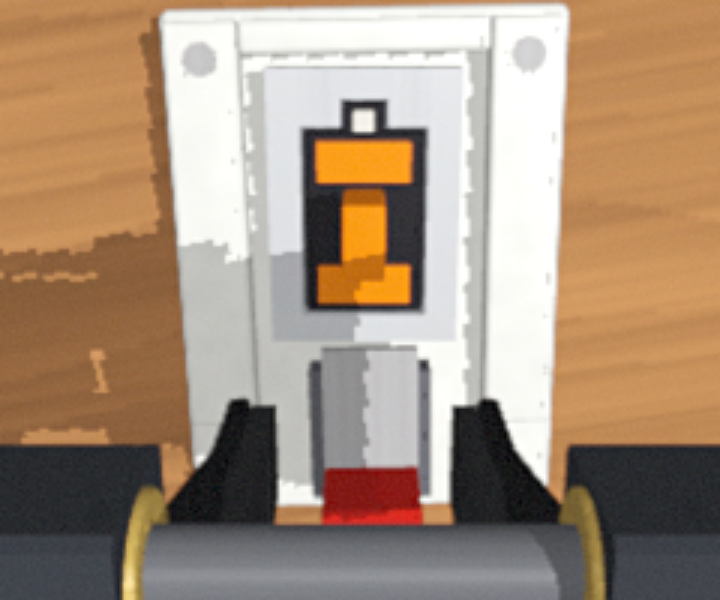

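The cassette is home: plate top about 26.5 mm, fin top 52.3 mm, square in the pocket, strip still open. Next I'll push the tab with the fingers shut, in guarded steps.

```bash
python3 - <<'E'
from h import *
b=np.radians(-8.8);u=np.array([np.cos(b),np.sin(b)]);tab=np.array([.528,-.1605])
P=lambda s,z:[*(tab+s*1e-3*u),z]
bot.grip(0);bot.goto(P(-34,.12),[180,0,-8.8]);bot.sleep(.3);bot.move_linear(P(-34,.042),v=.1);bot.sleep(.3);F0,_=rd()
for s in np.arange(-30,14.1,2):
    bot.move_linear(P(s,.042),v=.03);F,T=rd(.1);f=-(F-F0)[:2]@u;print(s,"tool",((T[:2]-tab)@u*1e3).round(2),"push",f.round(1))
    if f>7: break
E
```

```text
27.41 loc -117.82 -3.23 z 42.2 yaw -8.8 F xyz local -0.3 -0.2 -0.0 M [0.1  0.03 0.06]
27.77 loc -113.88 -3.12 z 41.94 yaw -8.8 F xyz local -0.2 0.3 -0.3 M [0.1  0.01 0.03]
-30.0 tool -29.97 push -0.1
28.11 loc -111.94 -3.11 z 41.99 yaw -8.79 F xyz local -0.2 -0.1 0.1 M [ 0.09 -0.03 -0.03]
-28.0 tool -28.03 push -0.1
28.44 loc -109.88 -3.11 z 42.01 yaw -8.8 F xyz local -0.0 -0.2 0.1 M [ 0.04  0.   -0.  ]
-26.0 tool -25.96 push -0.3
28.77 loc -107.9 -3.06 z 42.02 yaw -8.8 F xyz local -0.1 -0.2 0.2 M [0.07 0.02 0.04]
-24.0 tool -23.98 push -0.1
29.11 loc -105.89 -3.02 z 42.01 yaw -8.8 F xyz local -0.4 0.3 -0.4 M [ 0.08  0.04 -0.03]
-22.0 tool -21.98 push 0.2
29.44 loc -103.89 -3.01 z 42.01 yaw -8.8 F xyz local 0.0 0.0 0.2 M [0.   0.04 0.  ]
-20.0 tool -19.97 push -0.3
29.77 loc -101.9 -2.98 z 41.98 yaw -8.8 F xyz local 0.0 0.2 0.1 M [-0.02 -0.03  0.01]
-18.0 tool -17.98 push -0.3
30.11 loc -99.86 -2.96 z 41.99 yaw -8.79 F xyz local -0.1 0.1 0.2 M [ 0.03  0.   -0.03]
-16.0 tool -15.94 push -0.1
30.44 loc -98.21 -2.76 z 41.91 yaw -8.8 F xyz local -0.6 0.2 0.1 M [ 0.11  0.16 -0.01]
-14.0 t
[... 427 characters left out ...]
1   0.1  -0.01]
-6.0 tool -5.71 push 0.2
32.11 loc -87.71 -2.81 z 42.01 yaw -8.8 F xyz local -0.9 0.6 -0.5 M [0.07 0.1  0.06]
-4.0 tool -3.79 push 0.6
32.44 loc -85.75 -2.76 z 41.99 yaw -8.8 F xyz local -1.0 0.2 -0.4 M [0.07 0.07 0.04]
-2.0 tool -1.83 push 0.7
32.77 loc -83.73 -2.73 z 42.01 yaw -8.81 F xyz local -0.6 0.3 -0.6 M [ 0.17  0.13 -0.03]
0.0 tool 0.18 push 0.3
33.11 loc -81.72 -2.7 z 41.98 yaw -8.8 F xyz local -1.2 0.5 -0.6 M [0.12 0.16 0.02]
2.0 tool 2.2 push 0.9
33.44 loc -81.62 -2.61 z 41.97 yaw -8.77 F xyz local -5.0 -1.7 2.9 M [-0.08  0.88 -0.02]
4.0 tool 2.3 push 4.7
33.77 loc -81.6 -2.53 z 41.94 yaw -8.74 F xyz local -8.4 -3.1 5.8 M [-0.23  1.42  0.  ]
6.0 tool 2.32 push 8.1
```

Motion stopped firmly after about 17–18 mm, where 22 mm was expected. I'll back off and look.

```bash
python3 - <<'E'
from h import *
b=np.radians(-8.8);u=np.array([np.cos(b),np.sin(b)]);tab=np.array([.528,-.1605])
P=lambda s,z:[*(tab+s*1e-3*u),z]
bot.move_linear(P(-12,.042),v=.05);bot.move_linear(P(-12,.12),v=.1);bot.move_linear(P(55,.17),v=.15);bot.sleep(.5);rd()
p,d,c,W=snap("w8");save(cv2.resize(p[100:300,200:440],None,fx=3,fy=3),"w8c.png")
h=cv2.cvtColor(p,cv2.COLOR_RGB2HSV)
m=(h[...,0]>5)&(h[...,0]<20)&(h[...,1]>190)&(h[...,2]>120)&(np.hypot(W[...,0]-PC[0],W[...,1]-PC[1])<.05)
mt=m&(W[...,2]>.045)&(W[...,2]<.06);print("fin top",mt.sum(),W[mt].mean(0),cv2.minAreaRect((W[mt][:,:2]*1000).astype(np.float32)))
r=((h[...,0]<4)|(h[...,0]>174))&(h[...,1]>150)&(np.hypot(W[...,0]-.54,W[...,1]+.16)<.06)
q=r&(W[...,2]>.055);print("tab top",q.sum(),W[q].mean(0),cv2.minAreaRect((W[q][:,:2]*1000).astype(np.float32)))
E
```

```text
36.59 loc -28.94 -1.98 z 170.04 yaw -8.8 F xyz local 0.4 0.1 -0.1 M [ 0.05  0.01 -0.03]
fin top 323 [ 0.61199702 -0.17179405  0.05215409] ((611.4356689453125, -171.6995391845703), (11.185469627380371, 21.837099075317383), 81.13383483886719)
tab top 245 [ 0.55388437 -0.16412675  0.0716065 ] ((569.5183715820312, -165.52096557617188), (28.71233367919922, 49.43020248413086), 82.72283172607422)
```

View pics/w8c.png

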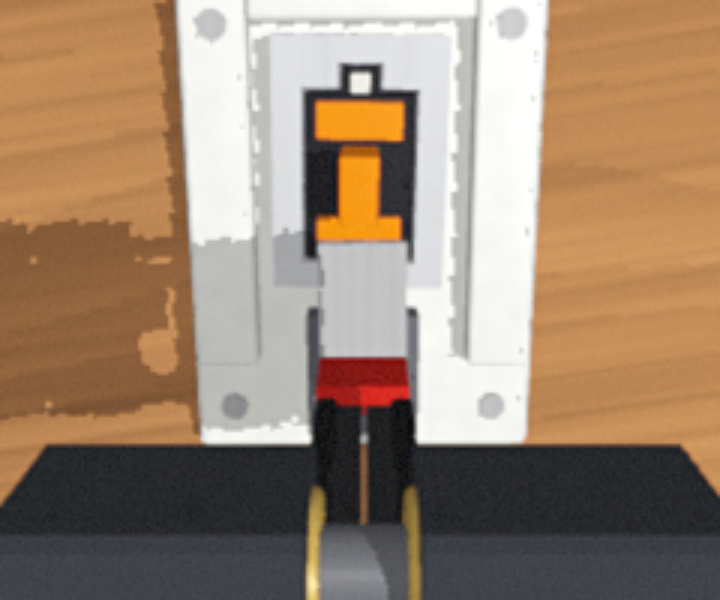

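The strip now covers the cassette's rear edge, with its leading edge at crop row 241. I'll compute how far it moved compared with w7, where the edge was at row 347.

```bash
python3 - <<'E'
from h import *
u=np.array([np.cos(np.radians(-8.8)),np.sin(np.radians(-8.8))])
def f(n,x,y,z):
    c=np.load(n+".npz",allow_pickle=True)["c"].item();return (onplane(c,(x/3+200-.33,y/3+100-.33),z)[:2]-PC)@u*1e3
print("lead edge open",f("w7",368,347,.032),"now",f("w8",364,241,.032))
print("tab front foot/strip",f("w7",372,467,.032),f("w8",362,358,.032))
print("frame front/holes", f("w7",365,8,.024), "plate front",f("w7",363,130,.026),f("w8",360,91,.026))
E
```

```text
lead edge open -37.694548534067515 now -19.995254578311556
tab front foot/strip -78.99052030810229 -61.591989310227206
frame front/holes 62.85802740823611 plate front 28.41468864502886 28.47312103875536
```

```bash
python3 - <<'E'
from h import *
u=np.array([np.cos(np.radians(-8.8)),np.sin(np.radians(-8.8))])
def f(n,x,y,z,oy=100):
    c=np.load(n+".npz",allow_pickle=True)["c"].item();return ((onplane(c,(x/3+200-.33,y/3+oy-.33),z)[:2]-PC)@u*1e3).round(2)
for z in (.024,0): print(z,"front w7",f("w7",365,8,z),"w3",f("w3",370,201,z,40),"back w8",f("w8",362,442,z))
print("holes front w7",f("w7",198,58,.024),f("w7",529,54,.024),"w8",f("w8",210,24,.024),f("w8",511,24,.024),"back w8",f("w8",234,406,.024),f("w8",490,406,.024))
D=np.load("w8.npz",allow_pickle=True);W=cloud(D["p"],D["d"],D["c"].item());col=W[100:260,200+363//3]
L=(col[:,:2]-PC)@u*1e3
for i in range(20,133,4): print(i+100,L[i].round(1),(col[i,2]*1e3).round(1),end=" | ")
E
```

```text
0.024 front w7 62.86 w3 62.85 back w8 -97.39
0 front w7 63.06 w3 62.75 back w8 -108.98
holes front w7 49.72 49.32 w8 49.35 49.16 back w8 -83.02 -83.2
120 37.9 27.1 | 124 34.2 26.2 | 128 30.5 27.3 | 132 26.7 27.3 | 136 22.7 25.8 | 140 19.0 27.4 | 144 15.0 26.1 | 148 11.2 27.3 | 152 10.9 51.9 | 156 6.9 50.1 | 160 3.5 51.7 | 164 -0.1 52.4 | 168 -3.8 52.5 | 172 -7.2 54.2 | 176 -16.7 28.5 | 180 -20.5 29.9 | 184 -24.4 30.9 | 188 -28.3 32.0 | 192 -32.0 33.5 | 196 -36.5 32.7 | 200 -41.1 31.4 | 204 -44.7 33.5 | 208 -49.3 32.6 | 212 -53.5 33.0 | 216 -57.9 33.1 | 220 -60.9 36.9 | 224 -60.5 49.0 | 228 -60.7 58.7 | 232 -64.3 60.0 |
```

```bash
python3 - <<'E'
from h import *
u=np.array([np.cos(np.radians(-8.8)),np.sin(np.radians(-8.8))])
D=np.load("w8.npz",allow_pickle=True);W=cloud(D["p"],D["d"],D["c"].item())
for (x0,x1) in ((220,250),(470,500),(270,300)):
    C=W[100:260,200+x0//3:200+x1//3]; z=np.median(C[...,2],1)*1e3; L=np.median((C[...,:2]-PC)@u,1)*1e3
    print("col",x0); print([(3*i,L[i].round(1),z[i].round(1)) for i in list(range(0,16,3))+list(range(100,150,3))])
E
```

```text
col 220
[(0, np.float64(56.3), np.float64(24.3)), (9, np.float64(53.6), np.float64(24.6)), (18, np.float64(50.9), np.float64(24.4)), (27, np.float64(48.1), np.float64(24.6)), (36, np.float64(45.4), np.float64(24.0)), (45, np.float64(42.6), np.float64(24.5)), (300, np.float64(-43.3), np.float64(24.0)), (309, np.float64(-46.5), np.float64(24.4)), (318, np.float64(-49.7), np.float64(24.6)), (327, np.float64(-53.0), np.float64(24.7)), (336, np.float64(-56.4), np.float64(24.7)), (345, np.float64(-59.7), np.float64(24.8)), (354, np.float64(-63.2), np.float64(24.6)), (363, np.float64(-66.6), np.float64(24.6)), (372, np.float64(-74.7), np.float64(12.7)), (381, np.float64(-78.3), np.float64(12.6)), (390, np.float64(-81.8), np.float64(12.9)), (399, np.float64(-85.0), np.float64(13.8)), (408, np.float64(-88.5), np.float64(14.1)), (417, np.float64(-92.5), np.float64(13.6)), (426, np.float64(-96.5), np.float64(12.7)), (435, np.float64(-100.2), np.float64(12.8)), (444, np.float64(9.3), np.float64(245.7))]
col 470
[(0, np.float64(56.2), np.float64(24.2)), (9, np.float64(53.5), np.float64(23.9)), (1
[... 1220 characters left out ...]
9, np.float64(-50.3), np.float64(12.5)), (318, np.float64(-53.6), np.float64(12.8)), (327, np.float64(-57.1), np.float64(12.8)), (336, np.float64(-60.6), np.float64(12.8)), (345, np.float64(-64.2), np.float64(12.4)), (354, np.float64(-67.7), np.float64(12.5)), (363, np.float64(-71.1), np.float64(12.9)), (372, np.float64(-74.7), np.float64(12.7)), (381, np.float64(-78.4), np.float64(12.4)), (390, np.float64(-82.0), np.float64(12.5)), (399, np.float64(-85.6), np.float64(12.5)), (408, np.float64(-89.1), np.float64(12.8)), (417, np.float64(-92.9), np.float64(12.7)), (426, np.float64(-96.6), np.float64(12.7)), (435, np.float64(-100.0), np.float64(13.2)), (444, np.float64(9.2), np.float64(245.4))]
```

With the back part at 12.7 mm height, the base spans about −103 to +63 mm, so the changer's origin is at about −2.5 mm. The closed edge should then be at about −20.5 mm, and I measure −20.0 mm. That agrees with the hard stop: the slide started slightly in, and the carriage is off by +2.5 mm in x. To confirm, I'll push once more, more firmly.

```bash
python3 - <<'E'
from h import *
b=np.radians(-8.8);u=np.array([np.cos(b),np.sin(b)]);tab=np.array([.528,-.1605])
P=lambda s,z:[*(tab+s*1e-3*u),z]
bot.move_linear(P(-12,.12),v=.15);bot.sleep(.3);bot.move_linear(P(-12,.048),v=.1);bot.sleep(.3);F0,_=rd()
for s in np.arange(-4,16.1,2):
    bot.move_linear(P(s,.048),v=.03);F,T=rd(.2);f=-(F-F0)[:2]@u;print(s,"tool",((T[:2]-tab)@u*1e3).round(2),"push",f.round(1))
    if f>14: break
bot.move_linear(P(-12,.048),v=.05);bot.move_linear(P(-12,.14),v=.1);bot.move_linear(P(-40,.2),v=.15);bot.sleep(.5)
p,d,c,W=snap("w9");save(cv2.resize(p[60:260,200:440],None,fx=3,fy=3),"w9c.png")
h=cv2.cvtColor(p,cv2.COLOR_RGB2HSV)
m=(h[...,0]>5)&(h[...,0]<20)&(h[...,1]>190)&(h[...,2]>120)&(np.hypot(W[...,0]-PC[0],W[...,1]-PC[1])<.05)&(W[...,2]>.045)
print("fin top",W[m].mean(0),cv2.minAreaRect((W[m][:,:2]*1000).astype(np.float32)));rd()
E
```

```text
38.98 loc -95.82 -2.94 z 48.21 yaw -8.8 F xyz local -0.3 -0.3 -0.3 M [ 0.03 -0.01  0.03]
39.61 loc -88.11 -2.71 z 47.96 yaw -8.8 F xyz local -0.2 0.2 -0.1 M [ 0.04  0.05 -0.04]
-4.0 tool -4.19 push -0.1
40.07 loc -85.97 -2.75 z 48.0 yaw -8.8 F xyz local -0.0 0.3 -0.3 M [-0.    0.07 -0.02]
-2.0 tool -2.05 push -0.2
40.52 loc -83.97 -2.71 z 47.98 yaw -8.8 F xyz local 0.3 0.1 -0.0 M [ 0.04  0.02 -0.05]
0.0 tool -0.05 push -0.6
40.98 loc -81.86 -2.72 z 48.01 yaw -8.8 F xyz local -0.6 0.1 -0.1 M [ 0.01  0.05 -0.01]
2.0 tool 2.06 push 0.3
41.44 loc -81.59 -2.54 z 47.86 yaw -8.78 F xyz local -5.0 -1.3 3.0 M [-0.06  0.91  0.02]
4.0 tool 2.33 push 4.7
41.9 loc -81.54 -2.45 z 47.87 yaw -8.75 F xyz local -8.5 -3.4 6.1 M [-0.22  1.51 -0.04]
6.0 tool 2.38 push 8.3
42.36 loc -81.49 -2.42 z 47.84 yaw -8.72 F xyz local -11.9 -4.4 9.3 M [-0.35  2.16 -0.01]
8.0 tool 2.43 push 11.7
42.82 loc -81.47 -2.3 z 47.77 yaw -8.69 F xyz local -15.3 -5.5 11.5 M [-0.5   2.69 -0.02]
10.0 tool 2.45 push 15.1
fin top [ 0.60886741 -0.17149988  0.06673391] ((595.133056640625, -169.27597045898438), (11.158390998840332, 54.119667053222656), 81.13477325439453)
45.78 loc -123.88 -3.3 z 200.02 yaw -8.8 F xyz local 0.3 0.1 0.0 M [ 0.03  0.03 -0.02]
```

View pics/w9c.png

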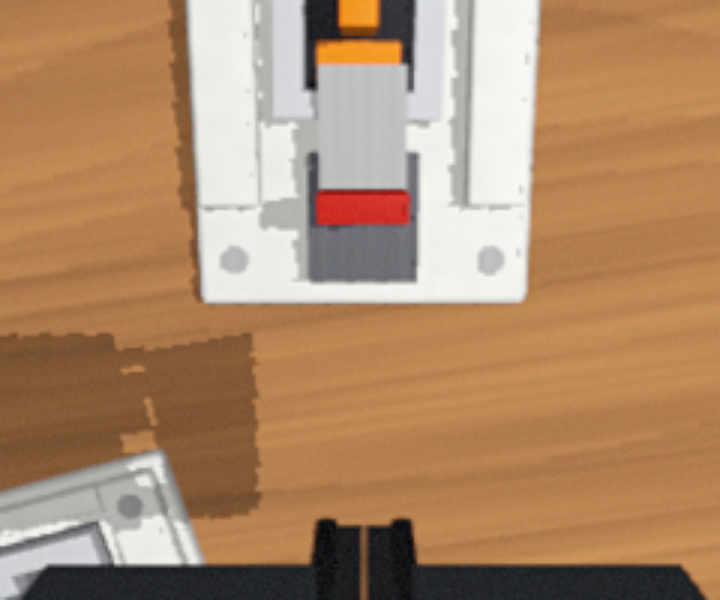

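The tab did not move under 15 N, so this is a hard stop. One offline check remains: the distance from the base's rear edge (row 301) to the strip's leading edge (row 64) should be 84 mm when closed.

```bash
python3 - <<'E'
from h import *
u=np.array([np.cos(np.radians(-8.8)),np.sin(np.radians(-8.8))])
c=np.load("w9.npz",allow_pickle=True)["c"].item()
f=lambda y,z,x=363:((onplane(c,(x/3+200-.33,y/3+60-.33),z)[:2]-PC)@u*1e3).round(2)
b=f(301,.0125);print("back",b,f(303,.0),"lead",f(64,.032),"diff",f(64,.032)-b,"tab top",f(190,.06),f(224,.06),"strip vs 84/80")
E
```

```text
back -103.4 -106.34 lead -20.41 diff 82.99000000000001 tab top -59.77 -70.37 strip vs 84/80
```

The distance is 83 mm, against 84 mm fully closed and 80 mm for the threshold, so the slide is closed. Nothing touches the arm, so I'm handing in.

```bash
python3 -c "
from h import *
print(bot.state()['clock']);bot.sign_off()"
```

```text
45.7833
the job is handed in; nothing more can be done
```

I fitted the orange cassette into the pocket of the right-hand changer, closed the retainer over its edge, and handed the job in at 45.8 s. No verdict is reported, so the points below are my own checks.

- **Insertion:** It slid in with no contact until it bottomed at about 6 N. After I let go, the plate was flush at about 26.5 mm, the fin top was at 52 mm, and it sat square in the pocket. The fin measured the same after the first retainer push.
- **Retainer:** I pushed it to a firm stop that did not give under 15 N. The leading edge is 83 mm from the base's rear edge, where 84 mm is fully closed and 80 mm is the pass mark.
- **Disagreement:** The slide moved only about 17.5 mm, not 22 mm. It probably started a few millimetres in. The frame's corner holes suggested a different changer origin, which would leave the slide nearer the 18 mm limit, but the edge-to-edge distance and the hard stop support fully closed.
- **Failed check:** The last automatic fin measurement was spoiled because the view was cropped, so I relied on the earlier one and the final picture.
- **Other items:** I saw no sign of touching any other object, but did not re-measure their positions.

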